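# Zero the dial scale and weigh the walnuts

### The job

Zero the kitchen scale: with its pan on and still empty, work the tare knob below the dial until the pointer stands on the dial's zero mark, and let go. Then tip all six walnuts from the scoop into the weighing pan, and set the empty scoop back down flat on the counter, leaving the tare as it is so that the scale shows the nuts' weight of 100 g. Don't knock the jar, the pepper mill or the mug about.

Things in the scene. Friction and masses are not known exactly. Their poses are not given: they have to be found in the camera images.
- scale: White kitchen scale, fixed: a wedge 250 mm deep (x), 180 wide (y), 117 high, pan on top at the back. Origin: centre of its underside; front -x, z up. Its face slopes from a low lip at the front (x -125 mm) up to x 16, z 117 mm; the face's normal leans 35 degrees from vertical towards -x. On the face: the dial (bezel 112 mm across, 8 mm proud, clear window) and, below it, the tare knob.
- knob_grip (a point): Point on the tare knob's axis, 2 mm below its top, where the TCP goes to grip it (fingertips then clear the bezel). A black round knob, 35 mm over its flutes, 24 mm tall, on a 9 mm collar, at x -118, z 61 mm in the scale's frame. Its axis is square to the sloping face: it leans 35 degrees from vertical towards the scale's front (-x).
- tare_knob (a joint): Turn of the tare knob, rad, growing clockwise as seen looking straight at the face; stops at -1.6 and 3.6; stays where left (friction 0.04 N m). One rad carries the pointer 0.5 rad the same way round, so anticlockwise takes the pointer back. The angle that gives zero differs each time (within -0.7 to 0.7): watch pointer and mark, not this number.
- pointer_tip (a point): Tip of the black dial pointer, 40 mm from the dial's centre; only the tare knob moves it. At the start it stands 0.3 to 1.35 rad clockwise of the zero mark, so the scale shows the empty pan's weight.
- zero_mark (a point): Zero mark: inner end of the one broad (4.5 mm) black mark on the white dial disc, 40 mm from the dial's centre, near the top (up the slope) while the pan is empty. Load on the pan turns the disc anticlockwise (one turn is 500 g), settling within about a second; the reading is the mark under the pointer.
- mark_100 (a point): The 100 g mark of the dial disc: inner end of the next long mark clockwise from zero, 72 degrees on, 40 mm from the dial's centre. Marks are every 25 g, long ones every 100 g.
- dial_center (a point): Axis of the pointer in the middle of the dial, 4 mm above the sloping face.
- pan: Rectangular steel weighing pan on the scale: 132 mm (x) by 200 mm (y) at the rim, 122 by 190 at the floor, 42 mm high, floor 4 mm thick. Origin: centre of its underside, about 134 mm above the counter and 80 mm behind (+x) the scale's middle; axes as the scale's. It cannot be lifted off and sinks 3 mm per 100 g.
- pan_floor (a point): Centre of the pan's inner floor, 4 mm above its underside; the rim is 38 mm higher.
- scoop: Loose aluminium scoop, about 0.15 kg, flat on the counter, left or right of the scale, six walnuts in it. x points out of the open mouth (away from the robot), z up; origin: underside, mid-floor. Floor flat x -57 to 57 mm, then up 20 degrees to the mouth edge at x 87, z 12.5. 79 mm wide, walls 48 mm high at the back, 26 at the mouth.
- scoop_handle (a point): Point to grip in the scoop's handle: a straight level wooden bar along the scoop's x, 18 mm wide, 22 mm high, from the back wall (x -57 mm) to x -158 mm. This point is 42 mm behind the back wall, at the bar's mid-height, 36 mm above the scoop's underside.
- scoop_mouth (a point): Middle of the scoop's pouring edge, the front edge of its floor.
- walnut1: Walnut, 37 mm long, 35 mm thick, 16.7 g; origin at its centre. One of six alike, loose in the scoop.
- walnut2: Walnut, 37 mm long, 35 mm thick, 16.7 g; origin at its centre. One of six alike, loose in the scoop.
- walnut3: Walnut, 37 mm long, 35 mm thick, 16.7 g; origin at its centre. One of six alike, loose in the scoop.
- walnut4: Walnut, 37 mm long, 35 mm thick, 16.7 g; origin at its centre. One of six alike, loose in the scoop.
- walnut5: Walnut, 37 mm long, 35 mm thick, 16.7 g; origin at its centre. One of six alike, loose in the scoop.
- walnut6: Walnut, 37 mm long, 35 mm thick, 16.7 g; origin at its centre. One of six alike, loose in the scoop.
- jar: Bystander: glass storage jar with a steel cap, 72 mm diameter, 110 mm high, on the other side of the scale from the scoop; origin under its centre.
- pepper_mill: Bystander: turned dark wooden pepper mill, 54 mm across, 160 mm high; origin under its centre.
- mug: Bystander: blue mug, 80 mm across, 92 mm high, handle to its +y; origin under its centre.

How it is judged:
By the outcome, as a careful person would: the job done as asked, in the order asked, and still so for the second after the job is handed in, with the robot touching nothing.
It also fails if it takes over 72 s, if anything falls off the work surface, if the arm or the gripper's body presses on something with over 40 N, if the wrist force passes 120 N, or if a joint passes its speed limit or range.

### The arm

A 6-joint arm with a two-finger parallel gripper is mounted at the origin on the work surface. World frame = base frame: x ahead of the robot, y to its left, z up, the work surface at z = 0. Lengths are in m, angles in rad, forces in N, time in s.
With the tool pointing down it reaches from about 0.375 to 0.975 m from the base axis. Payload 3.8 kg.
Tool frame: the origin (TCP) lies between the finger pads, 19 mm behind the fingertips; this is the grasp point; z points along the fingers, y is the line along which they close (so a half turn about z gives the same grasp; the last joint's range is limited). The gripper opens to 85 mm and grips with 20 to 120 N. Pads are 22 mm wide; open, the fingers measure 114 mm over their backs; the gripper's body (76 mm by 85 mm) begins 54 mm behind the grasp point. The pads swing forward as they close: fully open they stand 13 mm farther back than shut.
Start: joints at [1.065, 0.264, 1.604, -0, 1.274, -0.037], TCP at [0.305, 0.602, 0.25] pointing down, gripper open.
Joint ranges: [-2.63, 2.63], [-0.94, 2.18], [0.31, 2.57], [-1.31, 4.45], [0, 2.66], [-2.55, 2.55]. Speed limits (rad/s): [2.57, 2.57, 3.14, 3.14, 3.14, 3.14].

### API

Orientations are given as a rotation vector (axis times angle).
In Python, from workcell import bot gives the robot as it stands.
- The arm moves only by the shell command python3 -m creep 'ROWS' [FORCE]. ROWS is JSON, a list of rows, each a list of 5 numbers: the shift along the tool's x, y, z in units of 0.05 m (1.0 is 0.05 m), then the turn about the tool's z in units of 0.1 rad (1.0 is 0.1 rad), then the opening, from 0 (shut) to 1 (fully open). In form: [[tx, ty, tz, spin, hand], ...]. A call has 1 to 20 rows; each row shifts and turns the commanded pose from where the row before left it, along the tool's axes as they then stand; what a row does not reach is not made up. A row lasts 1/8 s, in which the tool goes at most 62.5 mm and 10.7 degrees, less where a joint would pass 70% of its speed; a pose out of reach is approached as far as the arm can. A call with a number of a shift or a turn outside -1 to 1 is refused whole. A call with a gripper value outside its range is refused whole. The fingers move at their own pace and stop on an object; FORCE is the grip in N (left out, the last holds). Time passes only in rows, so rows that do not move let the fingers close. It gives the time, the measured TCP pose, the force, the opening and the grip force at its end, in the units of the state.
- bot.read_state(): the state, without advancing time (a new reading comes with each control period).
- bot.read_camera(name): name is "side" or "top"; returns a dict with "pixels" (400x640x3 uint8, red, green, blue), "vfov" (degrees; the focal length in pixels is half the picture's height over the tangent of half this angle, whatever the lens; pixels are square), "cx", "cy" (the principal point, pixels), "world_to_cam" (4x4, takes a point from world to camera coordinates). Camera axes: x right, y down, z forward; pixel columns grow to the right and rows downward; lengths in m; the calibration is good to about 2 mm. A picture is of the moment at which its call begins. There is no depth.
- bot.finish_job(): hands the job in; it is judged then, once.
Trained networks look in a picture, given as the dict that the camera call returned (one of the last four; its "shot" number tells which), for a name from the list of things; names that differ only in an ending like _2 or _b are one class to them, and where a whole thing is asked for, a point or a joint stands for the part that bears it (a point fixed in the world has none). Each returns a list of dicts, best first, with "score" (0 to 1); they miss things now and then, are a little off and sometimes report something else, mostly with a low value. They report only what shows in the picture. A call takes as long as a camera call.
- bot.look_for(target, picture): "bbox" ([left, top, right, bottom] in pixels, round what is visible of it).
- bot.regions_of(target, picture): "mask" (400x640 bool, what is visible of it) and "bbox" ([left, top, right, bottom] in pixels, round what is visible of it).
The state is a dict: "time": time; "q": joint angles; "joint_vel": joint speeds; "joint_torque": joint torques, N m; "tool_pos": TCP position; "tcp_rot": TCP orientation; "wrist_force": force on the tool from outside, world axes, zero at the start; "torque": the same for the moment, N m; "width": opening from 0.0 (shut) to 1.0 (fully open); "grip_force": force on a finger pad.
Only numpy, scipy, OpenCV 4.12 (cv2) and the standard library are available. Lean on these libraries where they do the work, as an engineer would, in place of code of your own. Each camera call takes 0.05 s, during which the arm holds its last target. There are 200 camera calls.

## Working session

There is one attempt and no reset: what is moved stays moved. The work goes in short steps, Python scripts to look and compute and a shell command to move; the robot and the scene stay as the last step left them, time stands still between calls to the robot, and variables do not carry over. Pictures are saved under pics/ and viewed, at most 10 in all, crops included, and the job is handed in when it is done.

```bash
mkdir -p pics; ls; cat > h.py <<'E'
import numpy as np,cv2
from workcell import bot
def shot(n,save=None):
    p=bot.read_camera(n)
    if save: cv2.imwrite(f'pics/{save}.png',cv2.cvtColor(p['pixels'],cv2.COLOR_RGB2BGR))
    return p
def P(p):
    f=p['pixels'].shape[0]/2/np.tan(np.radians(p['vfov'])/2)
    return np.array([[f,0,p['cx']],[0,f,p['cy']],[0,0,1]])@np.array(p['world_to_cam'])[:3]
def proj(p,X):
    u=P(p)@np.r_[X,1]; return u[:2]/u[2]
def tri(pa,ua,pb,ub):
    X=cv2.triangulatePoints(P(pa),P(pb),np.array(ua,float).reshape(2,1),np.array(ub,float).reshape(2,1))
    return (X[:3]/X[3]).ravel()
def onplane(p,u,z):
    M=P(p); A=M[:,[0,1,3]].copy(); A[:,2]+=M[:,2]*z
    x=np.linalg.solve(A,[u[0],u[1],1]); return x[:2]/x[2]
def ctr(b): b=b['bbox']; return [(b[0]+b[2])/2,(b[1]+b[3])/2]
E
python3 - <<'E'
from h import *
s=shot('side','side0');t=shot('top','top0')
print({k:np.round(v,3).tolist() if k!='tool' else 0 for k,v in bot.read_state().items()})
for n,p in(('side',s),('top',t)):
    print(n,p['vfov'],p['cx'],p['cy'],np.round(np.array(p['world_to_cam']),3).tolist())
R={}
for name in ['scale','knob_grip','pointer_tip','zero_mark','dial_center','pan','pan_floor','scoop','scoop_handle','scoop_mouth','walnut1','jar','pepper_mill','mug']:
    a=bot.look_for(name,s);b=bot.look_for(name,t)
    print(name,[(np.round(x['bbox']).tolist(),round(x['score'],2)) for x in a[:2]],'T',[(np.round(x['bbox']).tolist(),round(x['score'],2)) for x in b[:2]], np.round(tri(s,ctr(a[0]),t,ctr(b[0])),3) if a and b else '')
E
```

```text
pics
{'time': 0.1, 'q': [1.065, 0.265, 1.605, 0.0, 1.274, -0.037], 'joint_vel': [-0.0, -0.002, -0.002, 0.0, 0.002, -0.001], 'joint_torque': [0.0, -51.671, -36.859, 0.0, 0.006, 0.0], 'tool_pos': [0.305, 0.602, 0.249], 'tcp_rot': [-0.73, -3.055, 0.003], 'wrist_force': [0.661, 0.03, 0.505], 'torque': [-0.007, 0.012, -0.021], 'grip_force': 0.0, 'width': 1.004}
side 54.604601491221366 328.81592865210365 202.3384297549598 [[0.997, -0.077, -0.003, -0.621], [-0.049, -0.604, -0.795, 0.112], [0.06, 0.793, -0.606, 1.38], [0.0, 0.0, 0.0, 1.0]]
top 53.53235192721644 318.18922417667574 199.64493589565382 [[-0.026, -1.0, 0.002, -0.002], [-0.992, 0.026, -0.12, 0.624], [0.12, -0.005, -0.993, 1.152], [0.0, 0.0, 0.0, 1.0]]
scale [([294.0, 172.0, 378.0, 247.0], 0.77)] T [([283.0, 133.0, 366.0, 240.0], 0.7)] [ 0.649 -0.037  0.098]
knob_grip [([293.0, 211.0, 305.0, 219.0], 0.53)] T [] 
pointer_tip [] T [] 
zero_mark [([310.0, 200.0, 335.0, 219.0], 0.73)] T [([392.0, 202.0, 407.0, 215.0], 0.67), ([300.0, 192.0, 333.0, 223.0], 0.61)] [ 0.58  -0.217  0.243]
dial_center [([298.0, 172.0, 375.0, 243.0], 0.55)] 
[... 620 characters left out ...]
3]
scoop_mouth [([272.0, 264.0, 353.0, 297.0], 0.9), ([296.0, 172.0, 378.0, 245.0], 0.21)] T [([393.0, 180.0, 422.0, 262.0], 0.81)] [ 0.552 -0.285  0.028]
walnut1 [([308.0, 272.0, 320.0, 282.0], 0.64), ([334.0, 273.0, 343.0, 279.0], 0.49)] T [([406.0, 205.0, 417.0, 216.0], 0.65), ([404.0, 217.0, 415.0, 230.0], 0.62)] [ 0.569 -0.293  0.054]
jar [([303.0, 155.0, 321.0, 182.0], 0.67)] T [([190.0, 208.0, 225.0, 229.0], 0.8)] [0.576 0.31  0.049]
pepper_mill [([298.0, 125.0, 314.0, 160.0], 0.53)] T [([126.0, 212.0, 164.0, 232.0], 0.95)] [0.562 0.48  0.081]
mug [([309.0, 312.0, 348.0, 356.0], 0.86)] T [([457.0, 196.0, 497.0, 230.0], 0.8), ([282.0, 130.0, 366.0, 194.0], 0.47)] [ 0.577 -0.488  0.049]
```

View pics/side0.png

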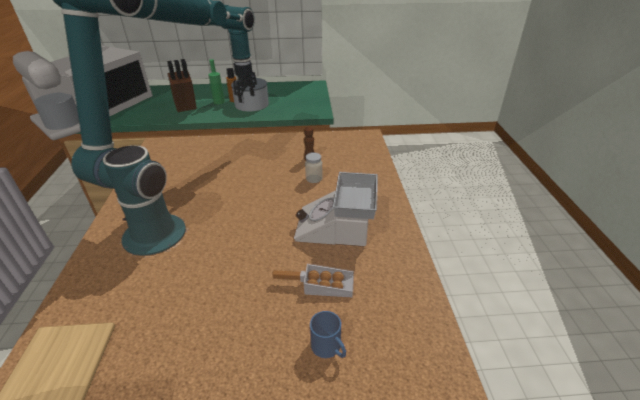

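View pics/top0.png

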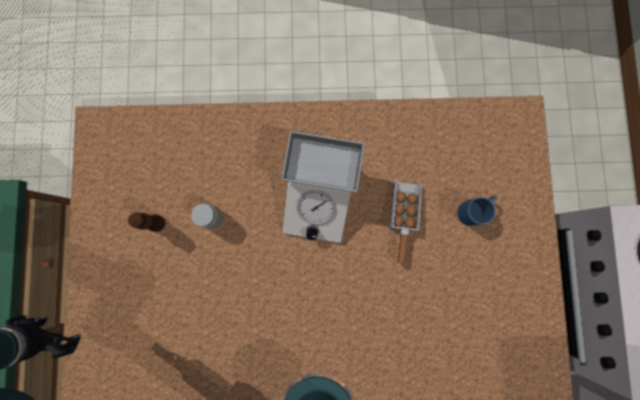

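```bash
python3 - <<'E'
from h import *
a=cv2.imread('pics/top0.png')[125:270,275:430]; b=cv2.imread('pics/side0.png')[165:305,265:385]
cv2.imwrite('pics/c1.png',cv2.resize(a,None,fx=4,fy=4,interpolation=cv2.INTER_CUBIC))
cv2.imwrite('pics/c2.png',cv2.resize(b,None,fx=4,fy=4,interpolation=cv2.INTER_CUBIC))
E
```

```text
(no output)
```

View pics/c1.png

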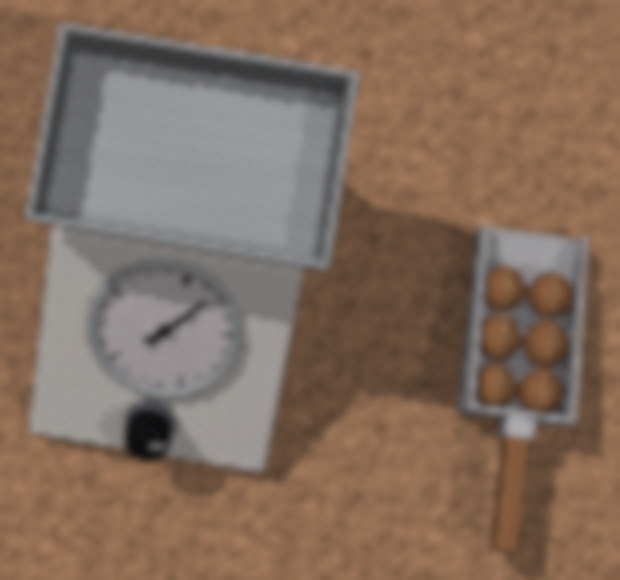

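View pics/c2.png

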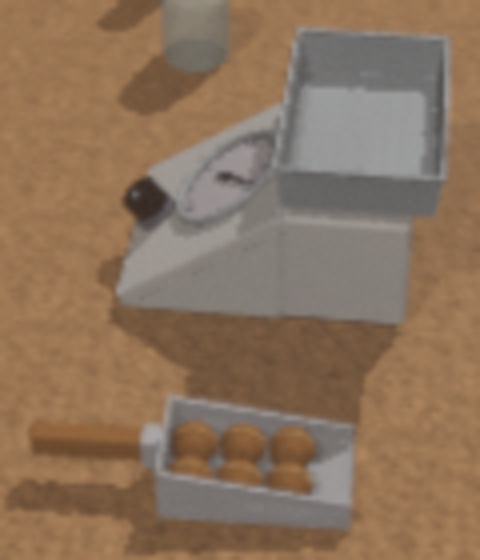

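```bash
cat >> h.py <<'E'
from scipy.optimize import least_squares
T=lambda u:(275+u[0]/4-.375,125+u[1]/4-.375)
S=lambda u:(265+u[0]/4-.375,165+u[1]/4-.375)
def w(pose,X):
    x,y,z,a=pose;c,s=np.cos(a),np.sin(a);X=np.array(X)
    return np.array([x+c*X[0]-s*X[1],y+s*X[0]+c*X[1],z+X[2]])
def fit(obs,x0):
    f=lambda q:np.concatenate([proj(p,w(q,X))-u for p,X,u in obs])
    r=least_squares(f,x0,loss='soft_l1');return r.x,r.fun
def go(tgt,yaw,st=None):
    # yaw: world angle of tool y minus 90deg ; prints units for tool axes at present orientation
    from scipy.spatial.transform import Rotation as Ro
    st=st or bot.read_state();R=Ro.from_rotvec(st['tcp_rot']).as_matrix()
    d=R.T@(np.array(tgt)-st['tool_pos'])/.05
    cur=np.arctan2(-R[0,1],R[1,1])
    print('at',np.round(st['tool_pos'],4),'yaw',round(cur,3),'z',np.round(R[:,2],3),'units',np.round(d,2),'spin',round(-(yaw-cur)/.1,2))
E
python3 - <<'E'
from h import *
s=shot('side');t=shot('top')
o=[]
for (X,Y),u,v in [((1,1),(64,27),(447,38)),((1,-1),(356,73),(442,180)),((-1,-1),(325,267),(278,170)),((-1,1),(30,217),(298,30))]:
    X=(.08+X*.066,Y*.1,.176); o+=[(t,X,T(u)),(s,X,S(v))]
q,r=fit(o,[.65,-.03,0,-.12]);print('scale',np.round(q,4),np.round(r,1))
print('knob',w(q,(-.118,0,.061)),'px',proj(t,w(q,(-.118,0,.061))),'vs',T((148,432)),'side',proj(s,w(q,(-.118,0,.061))),'vs',S((146,198)))
print('panfloor',w(q,(.08,0,.138)))
o=[(t,(-.057,.0395,.048),T((462,410))),(t,(-.057,-.0395,.048),T((578,422))),(t,(-.158,0,.047),T((506,550))),
(s,(-.057,.0395,.048),S((172,398))),(s,(-.057,-.0395,.048),S((162,478))),(s,(-.158,0,.036),S((30,438))),(t,(-.06,0,.047),T((518,435)))]
qs,r=fit(o,[.58,-.28,0,-.05]);print('scoop',np.round(qs,4),np.round(r,1),'grip',w(qs,(-.099,0,.036)))
np.savez('fit.npz',q=q,qs=qs)
# dial
Rf=np.array([[np.cos(q[3]),-np.sin(q[3]),0],[np.sin(q[3]),np.cos(q[3]),0],[0,0,1]])
a=np.radians(35)
up=Rf@[np.cos(a),0,np.sin(a)];lf=Rf@[0,1,0];n=Rf@[-np.sin(a),0,np.cos(a)]
O=w(q,(.016,0,.117))+.004*n
def plane(p,u):
    M=P(p);H=M@np.c_[np.r_[up,0],np.r_[lf,0],np.r_[O,1]];x=np.linalg.solve(H,[*u,1]);return x[:2]/x[2]
for nm,u in dict(c=(165,328),bez=(167,331),zero=(187,280),tip=(205,301),tail=(148,341)).items(): print(nm,plane(t,T(u)))
for nm,u in dict(c=(232,178)).items(): print(nm,plane(s,S(u)))
for nm in['jar','pepper_mill','mug']:
  print(nm,onplane(t,ctr(bot.look_for(nm,t)[0]),.05))
K=w(q,(-.118,0,.061)); go(K+[0,0,.1],q[3])
E
```

```text
scale [ 0.6329 -0.0181 -0.0011 -0.1894] [-0.1 -0.1 -0.1  0.4 -0.1  0.2  0.2 -0.   0.3 -0.6 -1.  -0.3 -0.1 -0.1
 -0.2  0.2]
knob [0.51696986 0.00410372 0.05992563] px [311.51789495 235.1653927 ] vs (311.625, 232.625) side [298.98885651 212.59479596] vs (301.125, 214.125)
panfloor [ 0.71142768 -0.03318103  0.13692563]
scoop [ 0.5868 -0.2797 -0.0047 -0.149 ] [ 1.  -0.4 -1.4 -0.2 -0.1  0.4 -0.9 -0.  -1.5 -0.4  0.4  0.5  0.1 -4. ] grip [ 0.48890209 -0.26500264  0.03130537]
c [-0.06066102  0.00060894]
bez [-0.06283484 -0.00113923]
zero [-0.01943348 -0.00964808]
tip [-0.03369566 -0.02460291]
tail [-0.07356569  0.0113429 ]
c [-0.05619691 -0.0050608 ]
jar [0.58326596 0.30780972]
pepper_mill [0.56928529 0.49091978]
mug [ 0.57293698 -0.4915553 ]
at [0.305  0.6022 0.25  ] yaw -0.469 z [-0. -0. -1.] units [-9.19 -8.75  1.8 ] spin -2.79
```

```bash
python3 -m creep '[[-0.765,-0.73,0,0,1],[-0.765,-0.73,0,0,1],[-0.765,-0.73,0,0,1],[-0.765,-0.73,0,0,1],[-0.765,-0.73,0,0,1],[-0.765,-0.73,0,0,1],[-0.765,-0.73,0,0,1],[-0.765,-0.73,0,0,1],[-0.765,-0.73,0,0,1],[-0.765,-0.73,0,0,1],[-0.765,-0.73,0,0,1],[-0.765,-0.73,0,0,1],[0,0,0.9,1,0.75],[0,0,0.9,1,0.75],[0,0,0,0.2,0.75],[0,0,0,0,0.75]]'; python3 - <<'E'
from h import *
q=np.load('fit.npz')['q']
go(w(q,(-.113,0,.064)),q[3]-.5)
E
```

```text
time: 3.75
tool_pos: [0.5175, 0.0041, 0.1615]
tcp_rot: [1.058, 2.956, 0.001]
wrist_force: [0.5, 0.2, 0.6]
width: 0.745
grip_force: 0.0
at [0.5175 0.0041 0.1615] yaw -0.687 z [ 0.002 -0.    -1.   ] units [-0.08  0.04  1.97] spin 0.02
```

```bash
python3 -m creep '[[-0.08,0.04,0.5,0,0.58],[0,0,0.5,0,0.58],[0,0,0.5,0,0.58],[0,0,0.45,0,0.58],[0,0,0,0,0.58],[0,0,0,0,0],[0,0,0,0,0],[0,0,0,0,0],[0,0,0,0,0]]' 20; python3 - <<'E'
from h import *
s=shot('side','s1');t=shot('top','t1')
a=cv2.imread('pics/t1.png')[185:250,275:365];b=cv2.imread('pics/s1.png')[165:250,285:385]
cv2.imwrite('pics/c3.png',np.vstack([cv2.resize(x,(500,h),interpolation=cv2.INTER_CUBIC) for x,h in((a,361),(b,425))])[:600])
cv2.imwrite('pics/c3.png',np.hstack([cv2.resize(a,None,fx=4.4,fy=4.4),cv2.resize(b,None,fx=4,fy=286/85)]))
E
```

```text
time: 4.88
tool_pos: [0.5225, 0.0037, 0.0656]
tcp_rot: [1.058, 2.955, 0.003]
wrist_force: [-3.2, 2.1, 5.8]
width: 0.415
grip_force: 32.0
```

View pics/c3.png

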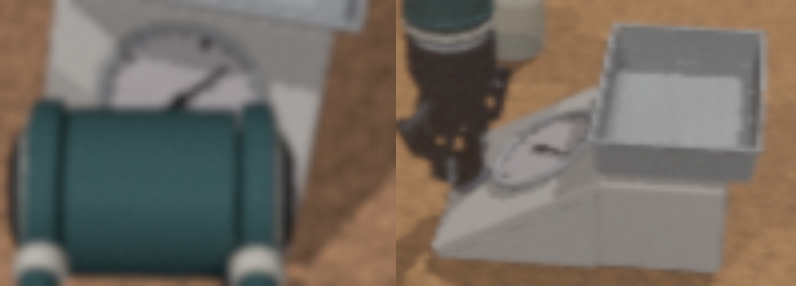

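```bash
cat > dial.py <<'E'
from h import *
q=np.load('fit.npz')['q'];a=np.radians(35)
c,s_=np.cos(q[3]),np.sin(q[3]);Rf=np.array([[c,-s_,0],[s_,c,0],[0,0,1]])
up=Rf@[np.cos(a),0,np.sin(a)];rt=Rf@[0,-1,0];n=Rf@[-np.sin(a),0,np.cos(a)]
C0=w(q,(.016,0,.117))+.004*n
def read(n_=4,C=(-.061,0),save=None):
    # average rectified picture, 0.25 mm/px, up the slope is up
    acc=0
    for _ in range(n_):
        p=shot('top');M=P(p)
        H=M@np.c_[np.r_[rt,0],np.r_[-up,0],np.r_[C0+C[0]*up+C[1]*rt,1]]@np.array([[.00025,0,-.06],[0,.00025,-.06],[0,0,1]])
        acc=acc+cv2.warpPerspective(p['pixels'].mean(2).astype(np.float32),H,(480,480),flags=cv2.INTER_CUBIC|cv2.WARP_INVERSE_MAP)/n_
    if save: cv2.imwrite(f'pics/{save}.png',acc)
    return acc
def line(acc,r0,r1,lo,hi,cc):
    th=np.arange(lo,hi,.01);r=np.arange(r0,r1,.5)
    R,TH=np.meshgrid(r,th)
    m=cv2.remap(acc,(cc[0]+4*R*np.sin(TH)).astype(np.float32),(cc[1]-4*R*np.cos(TH)).astype(np.float32),cv2.INTER_LINEAR).mean(1)
    m=cv2.GaussianBlur(m[:,None],(1,9),0).ravel()
    d=m-np.median(m);i=d.argmin();ww=np.clip(-d-.5*-d[i],0,None)*(abs(th-th[i])<.25)
    return (ww*th).sum()/ww.sum(),-d[i]
def meas(acc,cc=(240,240)):
    z=line(acc,40,46,-.3,.6,cc);p=line(acc,16,36,-.6,1.6,cc)
    return np.round([*z,*p],3)
E
python3 -m creep '[[0,0,0,-1,0],[0,0,0,-1,0],[0,0,0,-1,0],[0,0,0,0,0]]'
python3 - <<'E'
from dial import *
a=read(save='d1');print(meas(a),meas(a,(240,246)),meas(a,(246,240)))
E
```

```text
time: 5.48
tool_pos: [0.523, 0.0033, 0.0653]
tcp_rot: [0.606, 3.078, 0.002]
wrist_force: [-2.0, 1.6, 7.6]
width: 0.386
grip_force: 21.0
[ 0.218 37.223  0.66  46.927] [ 0.211 35.877  0.625 50.105] [ 0.184 35.033  0.61  46.991][ WARN:0@3.582] global loadsave.cpp:1063 imwrite_ Unsupported depth image for selected encoder is fallbacked to CV_8U.
```

View pics/d1.png

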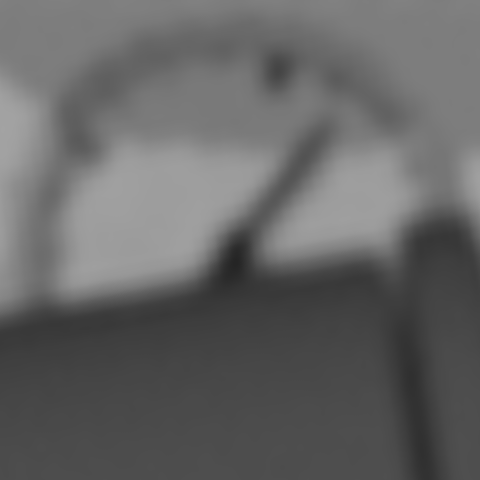

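```bash

python3 -m creep '[[0,0,0,-1,0],[0,0,0,-1,0],[0,0,0,-1,0],[0,0,0,-1,0],[0,0,0,-1,0],[0,0,0,-1,0],[0,0,0,0,0],[0,0,0,0,0]]'
python3 - <<'E' 2>/dev/null
from dial import *
a=read(save='d2');
for cc in((237,252),(240,240),(237,246)):print(meas(a,cc))
E
```

```text
time: 6.68
tool_pos: [0.5225, 0.0029, 0.066]
tcp_rot: [-0.325, 3.122, -0.001]
wrist_force: [-6.7, 2.0, 14.0]
width: 0.374
grip_force: 56.6
[ 0.228 28.1    0.425 52.876]
[ 0.219 36.052  0.444 47.907]
[ 0.23  33.09   0.449 50.607]
```

```bash

python3 -m creep '[[0,0,0,0,0.6],[0,0,0,0,0.6],[0,0,0,1,0.6],[0,0,0,1,0.6],[0,0,0,1,0.6],[0,0,0,1,0.6],[0,0,0,1,0.6],[0,0,0,1,0.6],[0,0,0,1,0.6],[0,0,0,0,0],[0,0,0,0,0],[0,0,0,0,0],[0,0,0,0,0],[0,0,0,-1,0],[0,0,0,-1,0],[0,0,0,-1,0],[0,0,0,0,0],[0,0,0,0,0]]' 20
python3 - <<'E' 2>/dev/null
from dial import *
a=read(save='d3');go([.52,0,.3],q[3])
for cc in((237,252),(240,240),(237,246)):print(meas(a,cc))
E
```

```text
time: 9.12
tool_pos: [0.5227, 0.0033, 0.0627]
tcp_rot: [0.294, 3.124, 0.001]
wrist_force: [4.6, 1.7, -4.5]
width: 0.377
grip_force: 20.8
at [0.5226 0.0033 0.0627] yaw -0.188 z [ 0.004  0.    -1.   ] units [ 0.02 -0.07 -4.75] spin 0.02
[ 0.238 32.723  0.33  54.691]
[ 0.221 36.369  0.336 49.632]
[ 0.236 35.551  0.349 52.393]
```

```bash

python3 -m creep '[[0,0,0,-1,0],[0,0,0,-0.8,0],[0,0,0,0,0],[0,0,0,0,0]]'
python3 - <<'E' 2>/dev/null
from dial import *
a=read(6,save='d4')
for cc in((237,252),(240,240),(237,246)):print(meas(a,cc))
E
```

```text
time: 9.82
tool_pos: [0.5219, 0.0031, 0.0632]
tcp_rot: [0.016, 3.14, 0.0]
wrist_force: [0.6, 2.5, 4.3]
width: 0.377
grip_force: 35.5
[ 0.232 41.398  0.267 57.006]
[ 0.222 40.625  0.266 53.365]
[ 0.235 42.452  0.282 55.28 ]
```

View pics/d4.png

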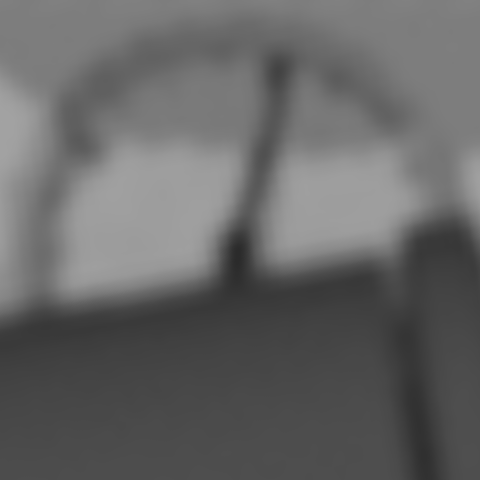

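```bash

python3 -m creep '[[0,0,0,-0.6,0],[0,0,0,0,0],[0,0,0,0,0.6],[0,0,0,0,0.6],[0,0,-0.8,0,0.6],[0,0,-0.8,0,0.6],[-1,0,-0.8,0,0.6],[-1,0,0,0,0.6],[1,0,0,0,0.6],[1,0,0,0,0.6],[1,0,0,0,0.6],[0,0,0,0,0.6]]'
python3 - <<'E' 2>/dev/null
from dial import *
a=read(6,save='d5');go([.522,.003,.063],q[3])
for cc in((237,252),(240,240),(237,246)):print(meas(a,cc))
E
```

```text
time: 11.62
tool_pos: [0.4653, 0.0003, 0.1793]
tcp_rot: [0.08, -3.135, -0.0]
wrist_force: [0.3, -0.4, 0.6]
width: 0.6
grip_force: 0.0
at [4.711e-01 3.000e-04 1.819e-01] yaw 0.051 z [ 0.001 -0.    -1.   ] units [-1.02  0.    2.38] spin 2.41
[ 0.225 37.886  0.255 57.356]
[ 0.22  39.301  0.25  50.349]
[ 0.23  40.318  0.268 53.633]
```

```bash

python3 -m creep '[[1,0,-1,0,0.6],[0.4,0,-1,0,0.6],[0,0,0,0,0.6]]'
python3 - <<'E' 2>/dev/null
from dial import *
a=read(8,save='d6')
print(a[300:440:40,60:420:60].round())
pts=[]
for y in range(70,310,4):
    r=a[y,150:330]; k=r-np.median(r); i=k.argmin(); m=np.clip(-k-.45*-k[i],0,None)*(abs(np.arange(180)-i)<20)
    pts.append((y,150+(m*np.arange(180)).sum()/m.sum(),-k[i]))
pts=np.array(pts);print(np.round(pts[::2],1).tolist())
p=pts[(pts[:,0]>105)&(pts[:,0]<300)]
f=np.polyfit(p[:,0],p[:,1],1);print(f,[(y,round(np.polyval(f,y),1)) for y in(64,76,90)])
E
```

```text
time: 12.3
tool_pos: [0.4084, -0.0031, 0.2808]
tcp_rot: [-0.08, 3.131, -0.002]
wrist_force: [-0.2, -0.5, -0.7]
width: 0.602
grip_force: 0.0
[[122. 154. 153. 109. 152. 153.]
 [116. 142. 152. 149. 151. 154.]
 [129. 144. 152. 152. 143. 141.]
 [156. 131. 137. 140. 130. 132.]]
[[70.0, 278.1, 37.3], [78.0, 276.6, 40.2], [86.0, 276.1, 37.3], [94.0, 275.1, 32.0], [102.0, 274.3, 30.0], [110.0, 272.7, 27.8], [118.0, 271.0, 27.8], [126.0, 268.2, 29.6], [134.0, 265.5, 34.6], [142.0, 264.0, 44.4], [150.0, 262.7, 52.2], [158.0, 261.7, 58.8], [166.0, 260.5, 63.8], [174.0, 258.9, 65.5], [182.0, 257.6, 67.5], [190.0, 255.4, 65.8], [198.0, 253.3, 64.6], [206.0, 250.4, 65.0], [214.0, 247.8, 66.3], [222.0, 244.3, 74.0], [230.0, 241.9, 85.9], [238.0, 239.7, 99.1], [246.0, 238.0, 105.9], [254.0, 236.5, 104.3], [262.0, 234.9, 98.7], [270.0, 232.2, 93.4], [278.0, 229.5, 90.6], [286.0, 226.9, 88.5], [294.0, 224.9, 88.1], [302.0, 223.3, 77.9]]
[-2.58669460e-01  3.02159994e+02] [(64, np.float64(285.6)), (76, np.float64(282.5)), (90, np.float64(278.9))]
```

View pics/d6.png

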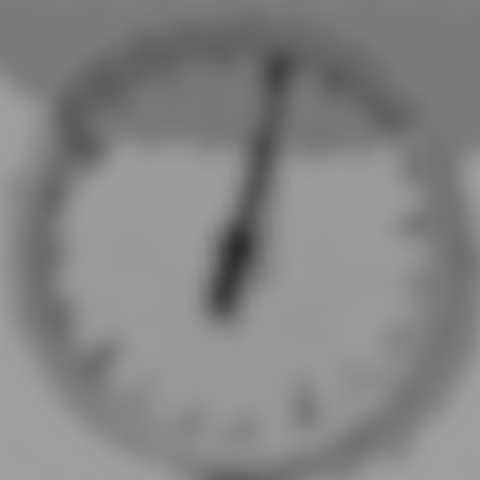

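```bash

python3 - <<'E' 2>/dev/null
from dial import *
go([.522,.003,.18],q[3])
E
```

```text
at [ 0.4054 -0.0028  0.2744] yaw 0.051 z [-0.003  0.    -1.   ] units [-2.34 -0.    1.88] spin 2.41
```

```bash

python3 -m creep '[[-0.585,0,0.47,0,0.6],[-0.585,0,0.47,0,0.6],[-0.585,0,0.47,0,0.6],[-0.585,0,0.47,0,0.6],[0,0,0,0.8,0.6],[0,0,0,0.8,0.6],[0,0,0,0.8,0.6],[0,0,0.6,0,0.6],[0,0,0.6,0,0.6],[0,0,0.6,0,0.6],[0,0,0.5,0,0.6],[0,0,0,0,0.6],[0,0,0,0,0],[0,0,0,0,0],[0,0,0,0,0],[0,0,0,0,0],[0,0,0,-0.5,0],[0,0,0,0,0],[0,0,0,0,0]]' 20
python3 - <<'E' 2>/dev/null
from dial import *
a=read(8,save='d7');go([.522,.003,.063],q[3])
for cc in((237,252),(240,240),(237,246)):print(meas(a,cc))
E
```

```text
time: 15.08
tool_pos: [0.5232, 0.0032, 0.0673]
tcp_rot: [0.219, 3.132, 0.0]
wrist_force: [1.7, 3.2, 0.1]
width: 0.375
grip_force: 22.0
at [0.5232 0.0032 0.0673] yaw -0.139 z [ 0.001  0.    -1.   ] units [ 0.02 -0.01  0.09] spin 0.5
[ 0.225 40.859  0.251 54.051]
[ 0.22  40.75   0.245 50.688]
[ 0.231 42.613  0.263 52.102]
```

Little effect yet; a bit more.

```bash

python3 -m creep '[[0,0,0,-0.7,0],[0,0,0,0,0],[0,0,0,0,0]]' 20
python3 - <<'E' 2>/dev/null
from dial import *
a=read(8,save='d8')
for cc in((237,252),(240,240),(237,246)):print(meas(a,cc))
E
```

```text
time: 15.85
tool_pos: [0.5237, 0.0032, 0.067]
tcp_rot: [0.109, 3.137, 0.0]
wrist_force: [4.3, 4.6, -0.9]
width: 0.374
grip_force: 26.2
[ 0.219 40.624  0.227 51.76 ]
[ 0.218 40.82   0.217 48.266]
[ 0.227 42.796  0.237 49.722]
```

```bash

python3 -m creep '[[0,0,0,0,0.6],[0,0,0,0,0.6],[0,0,-0.8,0,0.6],[0,0,-0.8,0,0.6],[0,0,-0.8,0,0.6],[0.5,0,-0.8,0,1],[1,0,-0.5,0,1],[1,0,0,0,1],[0,0,0,0,1]]'
python3 - <<'E' 2>/dev/null
from dial import *
a=read(8,save='d9')
for cc in((237,252),(240,240),(237,246)):print(meas(a,cc))
s=shot('side');t=shot('top')
A=onplane(t,T((519,440)),.047);B=onplane(t,T((505,550)),.047);print(A,B,np.arctan2(*(A-B)[::-1]),np.hypot(*(A-B)))
print('side',onplane(s,S((32,428)),.047),onplane(s,S((140,434)),.047),tri(t,T((505,546)),s,S((32,430))))
# wood colour centreline in top
h=cv2.cvtColor(t['pixels'][225:268,385:425],cv2.COLOR_RGB2HSV);g=t['pixels'].astype(int)
for y in(236,240,244,248,252,256,260,264): print(y,g[y,392:412,2].tolist())
go([.489,-.265,.25],-.13)
E
```

```text
time: 17.38
tool_pos: [0.3945, 0.0116, 0.2512]
tcp_rot: [-0.108, -3.139, 0.001]
wrist_force: [-0.4, 0.6, 0.2]
width: 0.998
grip_force: 0.0
[ 0.221 41.275  0.226 55.833]
[ 0.219 40.392  0.217 49.964]
[ 0.228 42.703  0.237 52.61 ]
[ 0.51178841 -0.26925271] [ 0.43204726 -0.25483747] -0.17884383227611103 0.08103362945886755
side [ 0.43237527 -0.25849912] [ 0.51372404 -0.27107792] [ 0.43333858 -0.25606308  0.04216786]
236 [77, 75, 76, 79, 79, 80, 78, 70, 57, 51, 59, 62, 62, 62, 59, 56, 56, 59, 59, 58]
240 [72, 70, 71, 73, 77, 84, 86, 75, 59, 57, 63, 65, 64, 62, 57, 55, 56, 55, 53, 53]
244 [74, 71, 71, 72, 76, 77, 72, 60, 55, 60, 65, 64, 62, 62, 59, 61, 59, 62, 61, 61]
248 [75, 76, 75, 73, 74, 74, 65, 56, 55, 62, 64, 64, 61, 59, 56, 57, 57, 56, 53, 55]
252 [77, 75, 71, 72, 76, 75, 65, 58, 59, 65, 63, 63, 61, 60, 60, 58, 56, 57, 60, 65]
256 [73, 73, 71, 75, 77, 69, 57, 54, 61, 64, 63, 63, 58, 55, 56, 58, 57, 56, 58, 62]
260 [85, 82, 81, 82, 78, 66, 55, 58, 64, 65, 62, 57, 56, 55, 58, 58, 56, 57, 56, 63]
264 [81, 80, 78, 81, 85, 88, 87, 87, 82, 69, 62, 59, 59, 62, 63, 60, 57, 56, 57, 71]
at [0.3982 0.0117 0.2514] yaw -0.069 z [-0.001 -0.    -1.   ] units [-2.19 -5.4   0.03] spin 0.61
```

```bash

python3 -m creep '[[-0.267,-0.892,0,0,1],[-0.267,-0.892,0,0,1],[-0.267,-0.892,0,0,1],[-0.267,-0.892,0,0,1],[-0.267,-0.892,0,0,1],[-0.267,-0.892,0,0,1],[0,0,0.7,0.9,0.8],[0,0,0.7,0,0.7],[0,0,0.7,0,0.7],[0,0,0.6,0,0.7],[0,0,0,0,0.7],[0,0,0,0,0.7]]'
python3 - <<'E' 2>/dev/null
from h import *
s=shot('side','s2');go([.4597,-.2605,.036],-.16)
a=cv2.imread('pics/s2.png')[215:305,240:360]
cv2.imwrite('pics/c4.png',cv2.resize(a,None,fx=5,fy=5,interpolation=cv2.INTER_CUBIC))
E
```

```text
time: 19.38
tool_pos: [0.4601, -0.2612, 0.1176]
tcp_rot: [0.249, 3.131, -0.001]
wrist_force: [-0.1, -0.1, 1.2]
width: 0.702
grip_force: 0.0
at [ 0.4605 -0.2615  0.1183] yaw -0.159 z [ 0.002 -0.001 -1.   ] units [0.02 0.02 1.65] spin 0.01
```

View pics/c4.png

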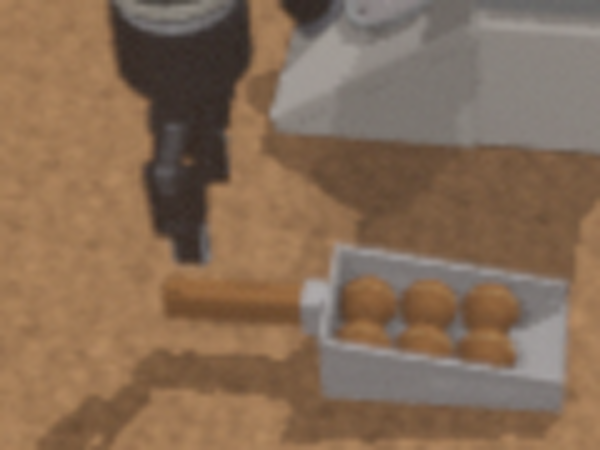

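```bash

python3 -m creep '[[0.02,0.02,0.6,0,0.7],[0,0,0.6,0,0.7],[0,0,0.45,0,0.7],[0,0,0,0,0.7],[0,0,0,0,0],[0,0,0,0,0],[0,0,0,0,0],[0,0,0,0,0],[0,0,0,0,0],[0,0,0,0,0],[0,0,-0.3,0,0],[0,0,-0.3,0,0],[0,0,-0.4,0,0],[0,0,0,0,0],[0,0,0,0,0]]' 120
cat > sc.py <<'E'
from h import *
st=bot.read_state();print('pos',np.round(st['tool_pos'],4),'tq',np.round(st['torque'],3),'F',np.round(st['wrist_force'],2),'grip',round(st['grip_force'],1),'w',round(st['width'],3))
s=shot('side');t=shot('top')
for nm,p in(('side',s),('top',t)):
    print(nm,[(np.round(x['bbox']).tolist(),round(x['score'],2)) for x in bot.look_for('scoop',p)[:2]],'nuts',[(np.round(ctr(x)).tolist(),round(x['score'],2)) for x in bot.look_for('walnut1',p) if x['score']>.25])
E
python3 sc.py
```

```text
time: 21.3
tool_pos: [0.4582, -0.2594, 0.0841]
tcp_rot: [-0.249, -3.131, -0.0]
wrist_force: [-0.5, 0.3, -1.8]
width: 0.189
grip_force: 117.3
pos [ 0.4582 -0.2594  0.0841] tq [0.087 0.225 0.062] F [-0.52  0.25 -1.79] grip 117.3 w 0.189
side [([283.0, 251.0, 353.0, 289.0], 0.95), ([295.0, 209.0, 306.0, 220.0], 0.67)] nuts [([325.0, 266.0], 0.63), ([337.0, 266.0], 0.63), ([335.0, 274.0], 0.62), ([325.0, 273.0], 0.54), ([310.0, 271.0], 0.42), ([312.0, 264.0], 0.41)]
top [([393.0, 179.0, 426.0, 263.0], 0.62)] nuts [([415.0, 223.0], 0.67), ([416.0, 197.0], 0.5), ([402.0, 219.0], 0.46), ([404.0, 207.0], 0.41), ([409.0, 213.0], 0.39)]
```

```bash

python3 -m creep '[[0,0,-0.3,0,0],[0,0,-0.6,0,0],[0,0,-0.6,0,0],[0,0,-0.6,0,0],[0,0,-0.6,0,0],[0,0,-0.6,0,0],[0,0,-0.6,0,0],[0,0,-0.6,0,0],[0,0,-0.6,0,0],[0,0,-0.3,0,0],[0,0,-0.1,0,0],[0,0,0,0,0]]' 120
cat >> sc.py <<'E'
# pitch estimate: fit scoop pitch from side mask with known grip
from scipy.spatial.transform import Rotation as Ro
R=Ro.from_rotvec(st['tcp_rot']).as_matrix();yaw=np.arctan2(-R[0,1],R[1,1])
V=np.array([(-.158,-.009,.025),(-.158,.009,.047),(-.057,.0395,.048),(-.057,-.0395,.048),(-.057,-.0395,0),(-.057,.0395,0),(.057,-.0395,0),(.057,.0395,0),(.087,-.0395,.0125),(.087,.0395,.0125),(.087,.0395,.038),(.087,-.0395,.038)])-[-.13,0,.036]
def bb(p,pit):
    W=(Ro.from_euler('ZY',[yaw,pit]).as_matrix()@V.T).T+st['tool_pos']
    u=np.array([proj(p,x) for x in W]);return np.r_[u.min(0),u.max(0)]
for nm,p in(('side',s),('top',t)):
    r=bot.look_for('scoop',p)
    if r:
        e=[(abs(bb(p,a)[1:]-np.array(r[0]['bbox'])[1:]).mean(),a) for a in np.arange(-.5,1.7,.02)];print(nm,'pitch',np.round(min(e),2),'yaw',round(yaw,3))
E
python3 sc.py
```

```text
time: 23.1
tool_pos: [0.4582, -0.2594, 0.3586]
tcp_rot: [-0.249, -3.131, -0.001]
wrist_force: [-0.1, 0.1, -1.8]
width: 0.188
grip_force: 117.4
pos [ 0.4582 -0.2594  0.3586] tq [0.088 0.246 0.012] F [-0.1   0.11 -1.81] grip 117.4 w 0.188
side [([262.0, 178.0, 356.0, 212.0], 0.69), ([330.0, 191.0, 341.0, 200.0], 0.21)] nuts [([339.0, 190.0], 0.63), ([336.0, 197.0], 0.62), ([327.0, 189.0], 0.5), ([310.0, 189.0], 0.49)]
top [([416.0, 158.0, 460.0, 270.0], 0.91)] nuts [([429.0, 213.0], 0.71), ([429.0, 196.0], 0.66), ([446.0, 198.0], 0.65), ([443.0, 215.0], 0.59), ([446.0, 182.0], 0.5), ([431.0, 180.0], 0.47)]
side pitch [1.37 0.  ] yaw -0.159
top pitch [1.69 0.  ] yaw -0.159
```

```bash

python3 -m creep '[[0,0,0,0.5,0],[0,0,0,1,0],[0,0,0,1,0],[0,0,0,1,0],[0,0,0,1,0],[0,0,0,1,0],[0,0,0,1,0],[0,0,0,1,0],[0,0,0,1,0],[0,0,0,1,0],[0,0,0,1,0],[0,0,0,1,0],[0,0,0,1,0],[0,0,0,1,0],[0,0,0,1,0],[0,0,0,1,0],[0,0,0,0.5,0],[0,0,0,0,0]]' 120
python3 -m creep '[[0.3,0.15,0,0,0],[0.5,0.25,0,0,0],[0.68,0.333,0,0,0],[0.68,0.333,0,0,0],[0.68,0.333,0,0,0],[0.68,0.333,0,0,0],[0.68,0.333,0,0,0],[0.68,0.333,0,0,0],[0.68,0.333,0,0,0],[0.68,0.333,0,0,0],[0.68,0.333,0,0,0],[0.68,0.333,0,0,0],[0.5,0.25,0,0,0],[0.3,0.15,0,0,0],[0,0,0.2,0,0],[0,0,0,0,0]]' 120
python3 sc.py
```

```text
time: 25.75
tool_pos: [0.4587, -0.2595, 0.3592]
tcp_rot: [2.42, 2.004, 0.001]
wrist_force: [-0.7, 0.4, -1.4]
width: 0.192
grip_force: 117.4
time: 27.75
tool_pos: [0.7389, 0.1138, 0.3472]
tcp_rot: [-2.419, -2.002, 0.005]
wrist_force: [-0.8, 0.3, -3.0]
width: 0.188
grip_force: 117.4
pos [0.7389 0.1138 0.3472] tq [ 0.282 -0.009  0.079] F [-0.78  0.35 -2.99] grip 117.4 w 0.188
side [([342.0, 115.0, 372.0, 164.0], 0.92)] nuts [([353.0, 195.0], 0.71), ([364.0, 154.0], 0.69), ([350.0, 154.0], 0.67), ([365.0, 144.0], 0.61), ([351.0, 145.0], 0.57)]
top [([279.0, 122.0, 356.0, 169.0], 0.6), ([305.0, 230.0, 321.0, 242.0], 0.59)] nuts [([317.0, 150.0], 0.64), ([300.0, 151.0], 0.52), ([335.0, 142.0], 0.48), ([319.0, 138.0], 0.46), ([331.0, 155.0], 0.46), ([302.0, 135.0], 0.45)]
side pitch [0.35 0.02] yaw -1.759
top pitch [0.33 0.08] yaw -1.759
```

```bash

python3 -m creep '[[0,0,0,0,0],[0,0,0,0,0],[0,0,0,0,0]]' 50
python3 -m creep '[[0,0,0,0,0],[0,0,0,0,0],[0,0,0,0,0]]' 20
python3 sc.py
```

```text
time: 28.52
tool_pos: [0.7399, 0.1144, 0.3492]
tcp_rot: [-2.42, -2.003, 0.0]
wrist_force: [-0.3, 0.3, -2.4]
width: 0.188
grip_force: 117.5
time: 28.9
tool_pos: [0.7399, 0.1144, 0.3492]
tcp_rot: [-2.42, -2.003, 0.0]
wrist_force: [-0.5, -0.5, -2.4]
width: 0.189
grip_force: 117.5
pos [0.7399 0.1144 0.3492] tq [0.277 0.009 0.01 ] F [-0.46 -0.46 -2.42] grip 117.5 w 0.189
side [([341.0, 115.0, 370.0, 163.0], 0.68), ([298.0, 126.0, 316.0, 157.0], 0.59)] nuts [([355.0, 139.0], 0.56), ([352.0, 143.0], 0.53), ([367.0, 144.0], 0.5), ([351.0, 152.0], 0.46), ([364.0, 138.0], 0.38)]
top [([276.0, 122.0, 353.0, 170.0], 0.57)] nuts [([302.0, 135.0], 0.76), ([316.0, 137.0], 0.74), ([334.0, 142.0], 0.74), ([332.0, 156.0], 0.7), ([315.0, 152.0], 0.55), ([298.0, 149.0], 0.45)]
side pitch [0.9  0.02] yaw -1.759
top pitch [0.26 0.18] yaw -1.759
```

```bash

python3 -m creep '[[0,0,0,0,0.12],[0,0,0,0,0.12]]' 20
python3 -m creep '[[0,0,0,0,0.17],[0,0,0,0,0.17]]' 20
python3 -m creep '[[0,0,0,0,0.182],[0,0,0,0,0.182]]' 20
```

```text
time: 29.55
tool_pos: [0.7398, 0.1144, 0.3492]
tcp_rot: [-2.42, -2.003, 0.0]
wrist_force: [0.2, 1.0, -2.4]
width: 0.192
grip_force: 117.4
time: 29.8
tool_pos: [0.7399, 0.1144, 0.3492]
tcp_rot: [2.42, 2.003, 0.0]
wrist_force: [-0.1, 0.1, -2.9]
width: 0.19
grip_force: 117.4
time: 30.05
tool_pos: [0.7398, 0.1144, 0.3492]
tcp_rot: [-2.42, -2.003, -0.0]
wrist_force: [-0.5, -0.1, -1.8]
width: 0.189
grip_force: 117.5
```

```bash

python3 -m creep '[[0,0,0,0,0.19]]' 20
python3 -m creep '[[0,0,0,0,0.195]]' 20
```

```text
time: 30.18
tool_pos: [0.7399, 0.1144, 0.3492]
tcp_rot: [2.42, 2.003, -0.0]
wrist_force: [-0.4, -0.6, -2.8]
width: 0.19
grip_force: 92.2
time: 30.3
tool_pos: [0.7399, 0.1144, 0.3492]
tcp_rot: [-2.42, -2.003, -0.0]
wrist_force: [-0.6, 0.9, -2.5]
width: 0.199
grip_force: 70.1
```

```bash

python3 -m creep '[[0,0,0,0,0.2]]' 20
python3 -m creep '[[0,0,0,0,0.203]]' 20
python3 sc.py | grep -E 'pos|pitch'
```

```text
time: 30.42
tool_pos: [0.7398, 0.1144, 0.3492]
tcp_rot: [-2.42, -2.003, 0.0]
wrist_force: [0.5, -0.7, -2.7]
width: 0.2
grip_force: 48.0
time: 30.55
tool_pos: [0.7399, 0.1144, 0.3492]
tcp_rot: [-2.42, -2.003, 0.0]
wrist_force: [0.2, -0.0, -2.6]
width: 0.204
grip_force: 34.7
pos [0.7399 0.1144 0.3492] tq [ 0.207 -0.101  0.035] F [ 0.19 -0.04 -2.56] grip 34.7 w 0.204
side pitch [31.55  0.48] yaw -1.759
top pitch [0.66 0.16] yaw -1.759
```

```bash

python3 -m creep '[[0,0,0,0,0.205]]' 20
python3 sc.py | grep -E 'pos|pitch|top'
python3 -m creep '[[0,0,0,0,0.207]]' 20
python3 sc.py | grep -E 'pos|pitch|top'
```

```text
time: 31.08
tool_pos: [0.7399, 0.1144, 0.3492]
tcp_rot: [-2.42, -2.003, 0.0]
wrist_force: [0.8, 0.4, -2.9]
width: 0.209
grip_force: 25.7
pos [0.7399 0.1144 0.3492] tq [ 0.23  -0.107 -0.029] F [ 0.81  0.38 -2.89] grip 25.7 w 0.209
top [([274.0, 124.0, 353.0, 169.0], 0.95)] nuts [([332.0, 154.0], 0.75), ([316.0, 150.0], 0.7), ([335.0, 140.0], 0.58), ([319.0, 138.0], 0.57), ([298.0, 152.0], 0.47), ([301.0, 135.0], 0.45)]
side pitch [0.53 0.04] yaw -1.759
top pitch [1.02 0.2 ] yaw -1.759
time: 31.6
tool_pos: [0.7399, 0.1144, 0.3493]
tcp_rot: [2.42, 2.003, 0.0]
wrist_force: [0.5, 0.0, -1.0]
width: 0.205
grip_force: 16.7
pos [0.7399 0.1144 0.3493] tq [ 0.213 -0.044  0.002] F [ 0.47  0.04 -0.98] grip 16.7 w 0.205
top [([278.0, 124.0, 348.0, 173.0], 0.9), ([325.0, 136.0, 340.0, 151.0], 0.31)] nuts [([298.0, 153.0], 0.74), ([314.0, 154.0], 0.68), ([317.0, 141.0], 0.63), ([302.0, 139.0], 0.62), ([333.0, 142.0], 0.61), ([330.0, 159.0], 0.5)]
side pitch [1.29 0.1 ] yaw -1.759
top pitch [0.38 0.34] yaw -1.759
```

```bash

python3 -m creep '[[0,0,0,0,0.207]]' 20 | grep -E 'grip|time'
python3 sc.py | grep -E 'pos|pitch|top'
python3 -m creep '[[0,0,0,0,0.2075]]' 20| grep -E 'grip|time'
python3 sc.py | grep -E 'pos|pitch|top'
```

```text
time: 32.12
grip_force: 18.0
pos [0.7399 0.1143 0.3494] tq [ 0.09   0.039 -0.036] F [ 0.64 -0.75 -1.37] grip 18.0 w 0.206
top [([275.0, 128.0, 322.0, 177.0], 0.95)] nuts [([351.0, 171.0], 0.67), ([327.0, 156.0], 0.47), ([325.0, 168.0], 0.42), ([333.0, 171.0], 0.37)]
side pitch [1.32 0.66] yaw -1.759
top pitch [2.12 0.86] yaw -1.759
time: 32.65
grip_force: 15.6
pos [0.7399 0.1144 0.3492] tq [ 0.032  0.048 -0.027] F [-0.11  1.22 -1.17] grip 15.6 w 0.212
top [([273.0, 128.0, 320.0, 176.0], 0.56)] nuts [([352.0, 162.0], 0.68), ([350.0, 173.0], 0.44)]
side pitch [0.64 0.9 ] yaw -1.759
top pitch [2.04 0.92] yaw -1.759
```

```bash

python3 -m creep '[[0,0,0,0,0],[0,0,0,0,0],[0,0,0,0,0],[0,0,-0.3,0,0],[0,0,-0.4,0,0],[0,0,-0.4,0,0],[0,0,0,0,0]]' 100
python3 sc.py
python3 - <<'E' 2>/dev/null
from dial import *
s=shot('side','s5');t=shot('top','t5');a=read(8,save='d10')
b=cv2.imread('pics/s5.png')[100:250,285:400];c=cv2.imread('pics/t5.png')[110:245,265:385]
R=lambda x:cv2.resize(x,(int(x.shape[1]*300/x.shape[0]),300),interpolation=cv2.INTER_CUBIC)
cv2.imwrite('pics/c5.png',np.hstack([R(b),R(c),R(cv2.imread('pics/d10.png'))])[:, :800])
for cc in((237,252),(240,240),(237,246)):print(line(a,40,46,-1.4,-.7,cc),line(a,16,36,-.6,1.6,cc),line(a,40,46,-.2,.7,cc))
E
```

```text
time: 33.92
tool_pos: [0.741, 0.1145, 0.4091]
tcp_rot: [2.417, 2.001, 0.009]
wrist_force: [-0.1, -0.6, -1.3]
width: 0.198
grip_force: 97.6
pos [0.741  0.1145 0.4091] tq [ 0.052 -0.032 -0.004] F [-0.05 -0.64 -1.35] grip 97.6 w 0.198
side [([346.0, 96.0, 374.0, 171.0], 0.91)] nuts [([366.0, 187.0], 0.59), ([349.0, 201.0], 0.57)]
top [([274.0, 118.0, 323.0, 172.0], 0.9)] nuts [([351.0, 171.0], 0.58), ([354.0, 162.0], 0.53), ([340.0, 160.0], 0.45), ([316.0, 208.0], 0.4)]
side pitch [0.51 1.14] yaw -1.759
top pitch [1.93 0.86] yaw -1.759
(np.float64(-0.9567209100833467), np.float32(27.333702)) (np.float64(0.23998707208737674), np.float32(60.93995)) (np.float64(0.21966105913584097), np.float32(26.58139))
(np.float64(-1.023128471948434), np.float32(29.678833)) (np.float64(0.23196110684810686), np.float32(54.107162)) (np.float64(0.21955020784463733), np.float32(21.45678))
(np.float64(-0.9858976114202255), np.float32(30.684586)) (np.float64(0.2509422008739021), np.float32(57.068283)) (np.float64(0.22761547384909714), np.float32(24.870605))
```

View pics/c5.png

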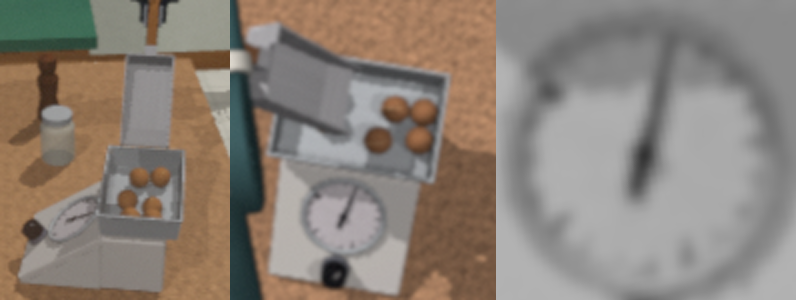

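```bash

python3 -m creep '[[-0.4,-0.2,0,0,0],[-0.8,-0.392,0,0,0],[-0.8,-0.392,0,0,0],[-0.8,-0.392,0,0,0],[-0.8,-0.392,0,0,0],[-0.8,-0.392,0,0,0],[-0.8,-0.392,0,0,0],[-0.8,-0.392,0,0,0],[-0.8,-0.392,0,0,0],[-0.8,-0.392,0,0,0],[-0.8,-0.392,0,0,0],[0,0,0,0,0]]' 100
python3 -m creep '[[0,0,0,-1,0],[0,0,0,-1,0],[0,0,0,-1,0],[0,0,0,-1,0],[0,0,0,-1,0],[0,0,0,-1,0],[0,0,0,-1,0],[0,0,0,-1,0],[0,0,0,-1,0],[0,0,0,-1,0],[0,0,0,-1,0],[0,0,0,-1,0],[0,0,0,-1,0],[0,0,0,-1,0],[0,0,0,-1,0],[0,0,0,-1,0],[0,0,0,0,0],[0,0,0,0,0]]' 100
python3 sc.py
```

```text
time: 36.33
tool_pos: [0.4573, -0.2617, 0.4047]
tcp_rot: [2.424, 1.997, -0.001]
wrist_force: [0.3, -0.5, -1.3]
width: 0.198
grip_force: 97.8
time: 38.58
tool_pos: [0.4593, -0.2592, 0.4043]
tcp_rot: [0.251, 3.131, 0.0]
wrist_force: [-0.1, 0.5, -2.1]
width: 0.197
grip_force: 97.9
pos [ 0.4593 -0.2592  0.4043] tq [ 0.016  0.022 -0.009] F [-0.13  0.52 -2.08] grip 97.9 w 0.197
side [([273.0, 171.0, 330.0, 238.0], 0.61)] nuts [([354.0, 190.0], 0.58), ([365.0, 188.0], 0.58), ([348.0, 199.0], 0.5), ([362.0, 203.0], 0.47)]
top [([410.0, 195.0, 455.0, 271.0], 0.87)] nuts [([309.0, 150.0], 0.64), ([340.0, 157.0], 0.51)]
side pitch [4.01 0.84] yaw -0.16
top pitch [1.33 0.86] yaw -0.16
```

```bash

python3 -m creep '[[0,0,0.6,0,0.19],[0,0,0.6,0,0.195],[0,0,0.6,0,0.2],[0,0,0.6,0,0.203],[0,0,0.6,0,0.203],[0,0,0.6,0,0.204],[0,0,0.3,0,0.204],[0,0,0,0,0.204]]' 100
python3 -m creep '[[0.3,0,0.3,0,0.204],[0.3,0,0.3,0,0.204],[0.25,0,0.3,0,0.204],[0.2,0,0.3,0,0.204],[0.2,0,0.3,0,0.204],[0,0,0,0,0.204]]' 100
python3 sc.py
```

```text
time: 39.98
tool_pos: [0.4583, -0.2593, 0.2082]
tcp_rot: [-0.249, -3.129, -0.002]
wrist_force: [0.5, -0.4, -1.2]
width: 0.205
grip_force: 32.5
time: 40.72
tool_pos: [0.3971, -0.2503, 0.135]
tcp_rot: [0.25, 3.131, -0.001]
wrist_force: [-1.3, -0.1, -0.5]
width: 0.204
grip_force: 30.1
pos [ 0.3971 -0.2503  0.135 ] tq [-0.04   0.082  0.025] F [-1.27 -0.08 -0.51] grip 30.1 w 0.204
side [([259.0, 246.0, 318.0, 294.0], 0.8)] nuts [([349.0, 199.0], 0.66), ([366.0, 187.0], 0.54), ([355.0, 189.0], 0.4), ([362.0, 203.0], 0.37)]
top [([392.0, 217.0, 420.0, 271.0], 0.56)] nuts [([308.0, 165.0], 0.68), ([341.0, 159.0], 0.56), ([332.0, 172.0], 0.47), ([350.0, 172.0], 0.47), ([353.0, 161.0], 0.41), ([405.0, 244.0], 0.32)]
side pitch [3.41 0.68] yaw -0.16
top pitch [5.81 0.7 ] yaw -0.16
```

```bash

python3 -m creep '[[0.1,0,0.3,0,0.204],[0.1,0,0.3,0,0.204],[0,0,0.3,0,0.204],[0,0,0.3,0,0.204],[0,0,0.3,0,0.204],[0,0,0.2,0,0.204],[0,0,0.1,0,0.204],[0,0,0,0,0.204]]' 100
python3 sc.py
```

```text
time: 42.12
tool_pos: [0.3874, -0.2482, 0.0439]
tcp_rot: [-0.249, -3.131, -0.001]
wrist_force: [-0.9, 0.6, -0.1]
width: 0.202
grip_force: 28.6
pos [ 0.3874 -0.2482  0.0439] tq [0.063 0.013 0.046] F [-0.87  0.62 -0.1 ] grip 28.6 w 0.202
side [([260.0, 260.0, 329.0, 296.0], 0.59)] nuts [([348.0, 201.0], 0.56), ([354.0, 190.0], 0.54), ([336.0, 210.0], 0.27)]
top [([389.0, 208.0, 417.0, 273.0], 0.83), ([283.0, 131.0, 365.0, 240.0], 0.53)] nuts [([308.0, 163.0], 0.67), ([325.0, 185.0], 0.66), ([340.0, 158.0], 0.65), ([353.0, 160.0], 0.62), ([310.0, 150.0], 0.43), ([331.0, 173.0], 0.43)]
side pitch [1.06 0.1 ] yaw -0.159
top pitch [6.   0.32] yaw -0.159
```

```bash

python3 -m creep '[[0,0,0.1,0,0.204],[0,0,0.08,0,0.204],[0,0,0,0,0.204],[0,0,0,0,0.207],[0,0,0,0,0.211],[0,0,0,0,0.22],[0,0,0,0,0.3],[0,0,0,0,0.7],[0,0,0,0,0.7],[0,0,-0.4,0,0.7],[0,0,-0.8,0,0.7],[0,0,-0.8,0,0.7],[0.2,0,-0.8,0,0.7],[0.2,0,-0.8,0,0.7],[0,0,0,0,0.7],[0,0,0,0,0.7]]' 100
python3 sc.py
python3 - <<'E' 2>/dev/null
from dial import *
s=shot('side','s6');t=shot('top','t6');a=read(8,save='d11')
for cc in((237,252),(240,240),(237,246)):print(line(a,40,46,-1.4,-.7,cc),line(a,16,36,-.6,1.6,cc),line(a,40,46,-.2,.7,cc))
qs=np.array([.3874+.128,-.2482-.021,0,-.16])
V2=np.array([(-.158,-.009,.025),(-.158,.009,.047),(-.057,.0395,.048),(-.057,-.0395,.048),(-.057,-.0395,0),(.087,-.0395,.0125),(.087,.0395,.038),(.057,-.0395,0)])
for nm,p in(('s',s),('t',t)):
    u=np.array([proj(p,w(qs,x)) for x in V2]);print(nm,np.round(np.r_[u.min(0),u.max(0)]),np.round(bot.look_for('scoop',p)[0]['bbox']))
    for k in('jar','pepper_mill','mug'):
        r=bot.look_for(k,p);print(k,np.round(r[0]['bbox']) if r else 0)
E
```

```text
time: 44.52
tool_pos: [0.3674, -0.2449, 0.2148]
tcp_rot: [-0.249, -3.132, -0.0]
wrist_force: [-0.8, 0.4, -0.2]
width: 0.704
grip_force: 0.0
pos [ 0.3674 -0.2449  0.2148] tq [0.004 0.029 0.019] F [-0.82  0.4  -0.18] grip 0.0 w 0.704
side [([248.0, 260.0, 327.0, 295.0], 0.96), ([311.0, 312.0, 346.0, 358.0], 0.42)] nuts [([354.0, 189.0], 0.64), ([363.0, 203.0], 0.52), ([349.0, 198.0], 0.51), ([323.0, 210.0], 0.32), ([289.0, 278.0], 0.31)]
top [([386.0, 204.0, 418.0, 286.0], 0.76)] nuts [([351.0, 173.0], 0.71), ([310.0, 151.0], 0.44)]
side pitch [24.76  0.54] yaw -0.159
top pitch [10.99  0.16] yaw -0.159
(np.float64(-0.9847365662231096), np.float32(25.015724)) (np.float64(0.24038847198268554), np.float32(55.123215)) (np.float64(0.21933122870158597), np.float32(23.832626))
(np.float64(-1.047832328551895), np.float32(30.158646)) (np.float64(0.23230487421323054), np.float32(48.78131)) (np.float64(0.21875485464498123), np.float32(19.481499))
(np.float64(-1.0116095666863811), np.float32(28.301826)) (np.float64(0.25127801007975603), np.float32(51.690872)) (np.float64(0.22722442477284654), np.float32(22.4516))
```

```bash

python3 - <<'E'
from h import *
s=shot('side');t=shot('top')
qs=np.array([.3874+.128,-.2482-.021,0,-.16])
V2=np.array([(-.158,-.009,.025),(-.158,.009,.047),(-.057,.0395,.048),(-.057,-.0395,.048),(-.057,-.0395,0),(.087,-.0395,.0125),(.087,.0395,.038),(.057,-.0395,0)])
for nm,p in(('s',s),('t',t)):
    u=np.array([proj(p,w(qs,x)) for x in V2]);print(nm,np.round(np.r_[u.min(0),u.max(0)]),np.round(bot.look_for('scoop',p)[0]['bbox']))
    for k in('jar','pepper_mill','mug'):
        r=bot.look_for(k,p);print(k,np.round(r[0]['bbox']) if r else 0)
E
```

```text
s [249. 262. 330. 294.] [249. 261. 326. 297.]
jar [304. 156. 320. 184.]
pepper_mill [300. 125. 316. 159.]
mug [308. 312. 347. 357.]
t [389. 203. 418. 287.] [388. 207. 416. 286.]
jar [192. 203. 224. 228.]
pepper_mill [130. 212. 164. 233.]
mug [458. 196. 500. 230.]
```

Scoop lies flat where expected, bystanders unmoved, dial reads 100 g; handing in.

```bash
python3 -c "
from workcell import bot
print(bot.finish_job())"
```

```text
the job is handed in; nothing more can be done
None
```

I handed the job in at about 45 s. The scale was zeroed to within about 1 g before pouring. The walnuts are in the pan and the dial reads about 100 g, which fits all six. The empty scoop is back flat on the counter, about 7 cm closer to the robot than it started, and the jar, pepper mill and mug are where they were.

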